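# Clamp the sample tubes in the vortex mixer

### The arm

A 6-joint arm with a two-finger parallel gripper is mounted at the origin on the work surface. World frame = base frame: x ahead of the robot, y to its left, z up, the work surface at z = 0. Lengths are in m, angles in degrees, forces in N, time in s.
With the tool pointing down it reaches from about 0.2 to 0.875 m from the base axis. Payload 3.4 kg.
Tool frame: the origin (TCP) lies between the finger pads; the fingertips stand 14 mm ahead of it and the grasp point (between the pads) lies 5 mm behind it; z points along the fingers, y is the line along which they close (so a half turn about z gives the same grasp; the last joint's range is limited). The gripper opens to 94 mm and grips with 3 to 60 N. Pads are 16 mm wide; open, the fingers measure 119 mm over their backs; the gripper's body (75 mm by 177 mm) begins 78 mm behind the grasp point.
Start: joints at [66.979, 15.808, 86.224, -0, 77.962, -6.933], TCP at [0.159, 0.553, 0.219] pointing down, gripper open.
Joint ranges: [-165.64, 165.64], [-43.16, 119.46], [12.63, 154.43], [-67.54, 247.53], [6.08, 155.33], [-154.97, 154.97]. Speed limits (degrees/s): [147.25, 147.25, 180, 180, 180, 180].

### API

Orientations are given as [roll, pitch, yaw] about the fixed x, y, z axes, in that order (R = Rz(yaw) Ry(pitch) Rx(roll)).
In Python, from rig import sensors, cams, order gives the robot as it stands.
- The arm moves only by the shell command python3 -m inch 'ROWS' [FORCE]. ROWS is JSON, a list that holds one entry, the list of rows, each a list of 7 numbers: the shift along the tool's x, y, z in cm, then the turn, a rotation vector about the tool's x, y, z in degrees, then the closure in counts, from 0 (fully open) to 255 (shut). A call has exactly 5 rows; each row is the pose to reach, as a shift and turn from the pose commanded when the call began, along the tool's axes at that moment; what a row does not reach only later rows make up. A row lasts 1/12 s, in which the tool goes at most 41.7 mm and 7.16 degrees, less where a joint would pass 70% of its speed; a pose out of reach is approached as far as the arm can. A call with a gripper value outside its range is refused whole. The fingers move at their own pace and stop on an object; FORCE is the grip in N (left out, the last holds). Time passes only in rows, so rows that repeat a pose let the fingers close, or fill a call up. It gives the time, the measured TCP pose, the force, the opening and the grip force at its end, in the units of the state.
- sensors.sense(): the state, without advancing time (a new reading comes with each control period).
- cams.camera(name): name is "side" or "top"; returns the picture (384x512x3 uint8, red, green, blue); there is no depth.
- cams.calibration(name): a dict with "mtx" (3x3 intrinsics, pixels), "dist" ([k1, k2, p1, p2, k3] as OpenCV has them; the pictures are not rectified), "cam_to_world" (4x4, takes a point from camera to world coordinates). Camera axes: x right, y down, z forward; pixel columns grow to the right and rows downward; lengths in m; the calibration is good to about 2 mm. A picture is of the moment at which its call begins. calibration takes no time and is no camera call.
- order.sign_off(): hands the job in; it is judged then, once.
The state is a dict: "t": time; "joint_pos": joint angles; "joint_velocities": joint speeds; "effort": joint torques, N m; "tcp_pos": TCP position; "orientation": TCP orientation; "contact_force": force on the tool from outside, world axes, zero at the start; "moment": the same for the moment, N m; "opening": finger opening in m; "grasp_force": force on a finger pad.
Only numpy, scipy, OpenCV 4.12 (cv2) and the standard library are available. Lean on these libraries where they do the work, as an engineer would, in place of code of your own. Each camera call takes 0.05 s, during which the arm holds its last target. There are 200 camera calls.

### The job

A marker pen has been left on the pressure plate of the tube mixer, in the way of the clamp nut's arms: put it in the white tray. Then run the three-armed clamp nut down its stud, clockwise seen from above, until you feel it bear on the plate, and give it one more full turn (to within a quarter turn) so that the foam grips the tubes without cracking the caps. Leave the other things on the bench where they are.

Things in the scene. Friction and masses are not known exactly. Their poses are not given: they have to be found in the camera images.
- marker_center (a point): centre of the marker pen: octagonal barrel 17 mm across flats (so it does not roll), 130 mm long, 25 g, white with a blue cap. Its x axis runs along the pen towards the cap end. At the start it lies flat on the pressure plate with one end inside the circle swept by the nut's arms.
- pen_tray: fixed open white tray, 220 mm (its x) by 140 mm (its y) by 24 mm high, floor and walls 4 mm thick, otherwise empty. Origin at the centre of its underside, on the table; z up.
- nut_hub (a point): centre of the clamp nut's underside, on the axis of the upright stud; moves with the nut. Black hub, flange 42 mm and body 32 mm across, 27 mm tall above this point; three straight steel arms 120 degrees apart, 10 mm thick, their centre lines 20 mm above this point. This point's x axis points along the arm with the red ball and turns with the nut; z up.
- nut_ball (a point): centre of the 18 mm red ball at the end of one arm, 58 mm from the stud's axis; the other two arms end in the same balls in black. A closed fingertip put down between two arms, about 42 mm from the axis, can push an arm round and round: about 1.5 N while the nut runs free, about 6 to 10 N once it bears on the plate.
- clamp_nut (a joint): angle of the clamp nut in rad; grows when turned clockwise seen from above, which moves the nut down 6 mm per turn (6.283 rad). It starts 1 to 2.2 turns above the plate and stays where it is left. Its value where it meets the plate differs from run to run.
- plate_top (a point): point on the upper face of the pressure plate, under the nut, on the stud's axis. Aluminium plate 205 mm (this point's x) by 315 mm (its y), 8 mm thick, foam beneath it on the tube caps; it is stiff and goes down only when the nut forces it. Gap between nut and plate = height of nut_hub minus height of plate_top.
- mixer: the fixed tube mixer: white housing 250 mm (its x) by 350 mm (its y), tubes in blue racks between it and the pressure plate. Origin under its centre on the table, on the stud's axis. Above the table: plate top 203 to 206 mm at the start, stud top 249 mm, guide posts (at its y = +-149 mm) 224 mm.
- blue_rack: bystander, not to be disturbed: small blue rack of blue-capped tubes, 158 x 93 mm, tubes reaching 87 mm high. Origin at the centre of its underside.
- reagent_bottle: bystander, not to be disturbed: amber bottle with an orange cap, 68 mm across, 150 mm tall. Origin at the centre of its underside.
- gel_bottle: bystander, not to be disturbed: small clear bottle with a green label, 56 mm across, 130 mm tall. Origin at the centre of its underside.
- swab_beaker: bystander, not to be disturbed: grey beaker 72 mm across, 85 mm tall, with swab sticks standing up to 165 mm high. Origin at the centre of its underside.

How it is judged (in metres and radians):
On the way, in this order (a step that is already met when the one before it is completed fails the run):
1. the marker lies released in the white tray (x of marker_center in the frame of pen_tray between -0.1 and 0.1 m and y of marker_center in the frame of pen_tray between -0.061 and 0.061 m and z of marker_center in the frame of pen_tray below 0.02 m and contact force between marker and the fingers below 0.05 N), for 0.2 s.
2. the nut has been run down onto the plate and has begun to press it (distance of plate_top from where it was at the start of the episode above 0.001 m and z of nut_hub in the frame of plate_top below 0.0015 m), for 0.1 s.
At the end, for the whole second after the job is handed in: The marker lies still and released in the white tray (lying on its floor, within its walls); the nut is at rest against the plate and has pressed it down by 3.7 to 7.8 mm (one turn after bearing on it, give or take a quarter turn and a little give in the contact) (all of step 1 and distance of plate_top from where it was at the start of the episode between 0.0037 and 0.0078 m and z of nut_hub in the frame of plate_top below 0.0015 m and velocity of joint clamp_nut between -0.1 and 0.1 rad/s and linear speed of marker below 0.02 m/s); the robot touches nothing.
It fails at once if the plate is pressed more than 9.5 mm (over one and a half turns): caps crack (distance of plate_top from where it was at the start of the episode above 0.0095 m).
It fails at once if another thing on the bench is moved by more than 30 mm (distance of any of blue_rack, reagent_bottle, gel_bottle, swab_beaker from where it was at the start of the episode above 0.03 m).
It also fails if it takes over 72 s, if anything falls off the work surface, if the arm or the gripper's body presses on something with over 40 N, if the wrist force passes 120 N, or if a joint passes its speed limit or range.

## Working session

There is one attempt and no reset: what is moved stays moved. The work goes in short steps, Python scripts to look and compute and a shell command to move; the robot and the scene stay as the last step left them, time stands still between calls to the robot, and variables do not carry over. Pictures are saved under pics/ and viewed, at most 10 in all, crops included, and the job is handed in when it is done.

```bash
ls; mkdir -p pics; python3 - <<'E'
from rig import sensors,cams
import cv2
for n in("top","side"):
    im=cams.camera(n); cv2.imwrite(f"pics/{n}0.png",im[:,:,::-1])
    c=cams.calibration(n); print(n,c)
print(sensors.sense())
E
```

```text
pics
top {'mtx': array([[420.56810418,   0.        , 253.0698015 ],
       [  0.        , 420.56810418, 191.26258804],
       [  0.        ,   0.        ,   1.        ]]), 'dist': array([-0.13956496,  0.        ,  0.        ,  0.        ,  0.        ]), 'cam_to_world': array([[ 0.01708821, -0.99777695,  0.06441396,  0.42187322],
       [-0.99980646, -0.01768006, -0.00862945, -0.05613516],
       [ 0.00974911, -0.06425403, -0.99788595,  1.51397538],
       [ 0.        ,  0.        ,  0.        ,  1.        ]])}
side {'mtx': array([[376.80575143,   0.        , 257.35260619],
       [  0.        , 376.80575143, 189.02982335],
       [  0.        ,   0.        ,   1.        ]]), 'dist': array([-0.02125013,  0.        ,  0.        ,  0.        ,  0.        ]), 'cam_to_world': array([[ 0.72103539, -0.40624408,  0.56131427, -0.07044516],
       [-0.69288236, -0.42821423,  0.58012637, -0.68296713],
       [ 0.00468986, -0.8072164 , -0.59023698,  0.78601593],
       [ 0.        ,  0.        ,  0.        ,  1.        ]])}
{'t': 0.1, 'joint_pos': array([ 6.69802567e+01,  1.58419198e+01,  8.62868702e+01,  2.32820398e-04,
        7.79626474e+01, -6.93351468e+00]), 'joint_velocities': array([-0.00382414, -0.08989533, -0.24635072,  0.04913005,  0.01723273,
       -0.02341981]), 'effort': array([ 5.58621869e-04, -4.05457842e+01, -2.37778133e+01,  7.03257462e-02,
        3.00073391e-02, -3.67311668e-05]), 'tcp_pos': array([0.15914253, 0.5520329 , 0.21871955]), 'orientation': array([-1.79909259e+02, -1.12640542e-02,  1.63913714e+02]), 'contact_force': array([ 0.19578233,  0.43847991, -0.35946746]), 'moment': array([0.00859825, 0.04738071, 0.02345882]), 'grasp_force': 0.0, 'opening': 0.09366509205638446}
```

View pics/top0.png

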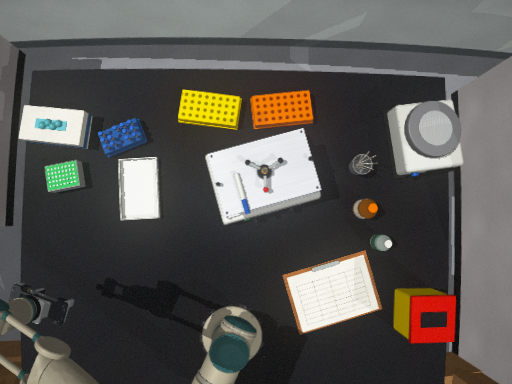

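View pics/side0.png

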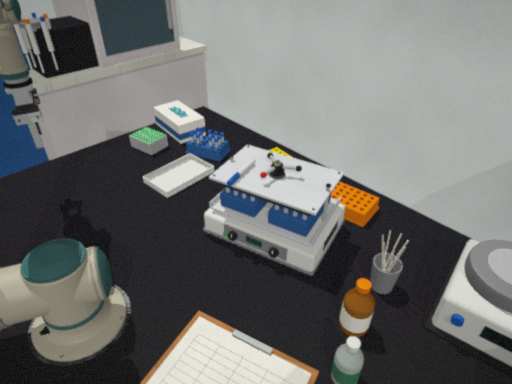

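The top view shows the plate and nut (hub about (264,171), red ball (266,190)). The pen runs from (238,174) to its blue cap end at (246,212), and the tray is at (139,188). The side view shows the same layout.

```bash
cat > h.py <<'E'
import numpy as np,cv2
from rig import sensors,cams,order
def ray(n,uv):
    c=cams.calibration(n); p=cv2.undistortPoints(np.array([[uv]],float),c["mtx"],c["dist"])[0,0]
    T=c["cam_to_world"]; return T[:3,3],T[:3,:3]@np.array([*p,1])
def onz(n,uv,z):
    o,d=ray(n,uv); return o+d*(z-o[2])/d[2]
def two(a,b):
    (o,d),(p,e)=ray("top",a),ray("side",b)
    s=np.linalg.lstsq(np.c_[d,-e],p-o,rcond=None)[0]
    x,y=o+d*s[0],p+e*s[1]; return (x+y)/2,np.linalg.norm(x-y)
def hsv(im): return cv2.cvtColor(im,cv2.COLOR_RGB2HSV)
def blobs(m,amin=8):
    n,l,s,c=cv2.connectedComponentsWithStats(m.astype(np.uint8))
    return [(tuple(c[i].round(1)),int(s[i,4]),l==i) for i in range(1,n) if s[i,4]>=amin]
def proj(n,P):
    c=cams.calibration(n); M=np.linalg.inv(c["cam_to_world"])
    r,_=cv2.Rodrigues(M[:3,:3]); return cv2.projectPoints(np.array([P],float),r,M[:3,3],c["mtx"],c["dist"])[0].ravel()
E
python3 - <<'E'
from h import *
np.set_printoptions(precision=4,suppress=True)
for n in("top","side"):
    im=cv2.imread(f"pics/{n}0.png")[:,:,::-1].copy(); H=hsv(im)
    x0,y0,x1,y1=(195,120,330,230) if n=="top" else (200,140,350,240)
    R=np.zeros(H.shape[:2],bool); R[y0:y1,x0:x1]=1
    red=R&((H[...,0]<8)|(H[...,0]>172))&(H[...,1]>140)&(H[...,2]>80)
    blu=R&(abs(H[...,0].astype(int)-112)<14)&(H[...,1]>100)&(H[...,2]>60)
    print(n,"red",[b[:2] for b in blobs(red,4)],"blue",[b[:2] for b in blobs(blu,6)])
    cv2.imwrite(f"pics/{n}crop.png",cv2.resize(im[y0:y1,x0:x1],None,fx=5,fy=5,interpolation=cv2.INTER_CUBIC)[:,:,::-1])
    if n=="top":
        tr=(H[...,1]<60)&(H[...,2]>120); tr[:, :112]=0; tr[:,168:]=0; tr[:150]=0; tr[228:]=0
        c,a,m=max(blobs(tr),key=lambda b:b[1]); r=cv2.minAreaRect(np.argwhere(m)[:,::-1].astype(np.float32))
        b=np.array([onz(n,q,.024) for q in cv2.boxPoints(r)]); print("tray",r,b,b.mean(0),np.linalg.norm(b-np.roll(b,1,0),axis=1))
        pl=R&(H[...,2]>130)&(H[...,1]<60)
        c,a,m=max(blobs(pl),key=lambda b:b[1]); r=cv2.minAreaRect(np.argwhere(m)[:,::-1].astype(np.float32))
        b=np.array([onz(n,q,.204) for q in cv2.boxPoints(r)]); print("plate",r,b.mean(0),np.linalg.norm(b-np.roll(b,1,0),axis=1))
E
```

```text
top red [((np.float64(265.5), np.float64(189.3)), 14)] blue [((np.float64(245.4), np.float64(205.9)), 69)]
tray ((138.10000610351562, 188.1999969482422), (61.9814567565918, 39.50466537475586), 87.39744567871094) [[0.6293 0.425  0.024 ]
 [0.6376 0.2802 0.024 ]
 [0.416  0.2629 0.024 ]
 [0.4064 0.406  0.024 ]] [0.5223 0.3435 0.024 ] [0.2237 0.145  0.2223 0.1435]
plate ((263.2547302246094, 175.64151000976562), (73.35052490234375, 103.98193359375), 74.05460357666016) [ 0.557  -0.0991  0.204 ] [0.2302 0.3291 0.2323 0.3252]
side red [((np.float64(263.0), np.float64(174.2)), 19)] blue [((np.float64(213.7), np.float64(150.2)), 469), ((np.float64(215.7), np.float64(140.4)), 7), ((np.float64(233.0), np.float64(179.1)), 78), ((np.float64(241.4), np.float64(202.7)), 693), ((np.float64(292.2), np.float64(220.4)), 828)]
```

View pics/topcrop.png

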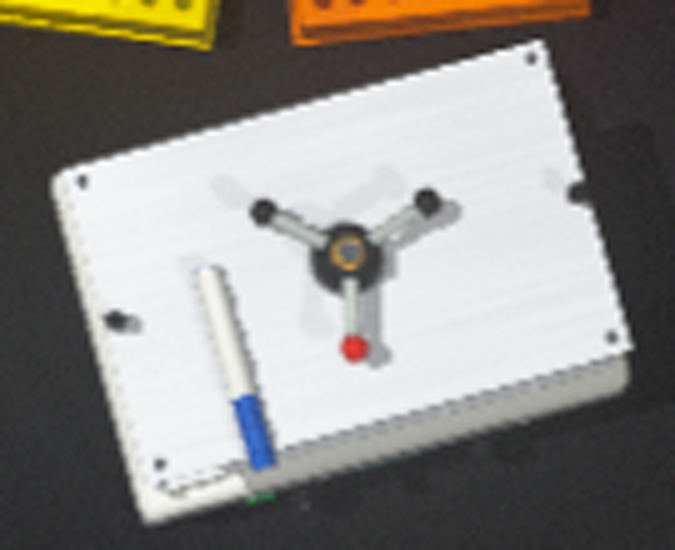

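View pics/sidecrop.png

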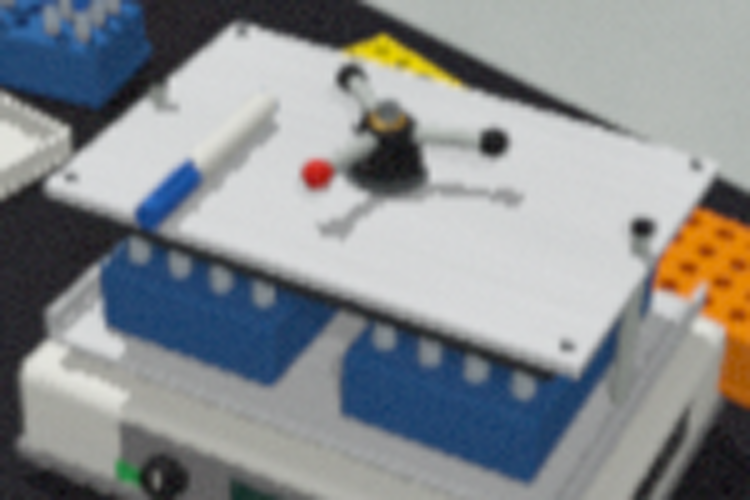

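The crops show these crop pixels. Top view: pen from (207,268) to (263,466), stud (347,252), red ball (354,348), and black balls (264,211) and (427,202). Side view: pen from (272,102) to (148,214).

```bash
python3 - <<'E'
from h import *
np.set_printoptions(precision=4,suppress=True)
T=lambda x,y:((x+.5)/5-.5+195,(y+.5)/5-.5+120)
S=lambda x,y:((x+.5)/5-.5+200,(y+.5)/5-.5+140)
print("red",two((265.5,189.3),(263,174.2)),"b2",two(T(264,211),S(350,76)),"b3",two(T(427,202),S(492,142)))
st=onz("top",T(347,252),.249); print("stud",st,two(T(347,252),S(390,112)))
sc=[onz("top",T(*q),.2045) for q in((83,181),(531,58),(611,337),(160,464))]; print("screw ctr",np.mean(sc,0),sc)
v=sc[1]-sc[0]; print("plate y axis dir deg",np.degrees(np.arctan2(-v[1],-v[0])))
print("cap 2view",two((245.4,205.9),(233.0,179.1)))
a=onz("top",T(207,268),.213);b=onz("top",T(263,466),.213)
print("pen",a,b,(a+b)/2,np.linalg.norm(a-b),"yaw",np.degrees(np.arctan2(*(b-a)[[1,0]])))
print(two(T(207,268),S(272,102)),two(T(263,466),S(148,214)))
for n,R in(("red",two((265.5,189.3),(263,174.2))[0]),):print(n,np.degrees(np.arctan2(R[1]-st[1],R[0]-st[0])),np.hypot(*(R-st)[:2]))
E
```

```text
red (array([ 0.5106, -0.1045,  0.2349]), np.float64(0.0014764787016728724)) b2 (array([ 0.5936, -0.0474,  0.2349]), np.float64(0.0024665176094549207)) b3 (array([ 0.6013, -0.1473,  0.2341]), np.float64(0.002475273011055629))
stud [ 0.5686 -0.099   0.249 ] (array([ 0.5693, -0.0994,  0.2449]), np.float64(0.0005809716281086723))
screw ctr [ 0.5694 -0.1007  0.2045] [array([0.6157, 0.066 , 0.2045]), array([ 0.6997, -0.2154,  0.2045]), array([ 0.5233, -0.2671,  0.2045]), array([0.4391, 0.0138, 0.2045])]
plate y axis dir deg 106.6247254360584
cap 2view (array([ 0.4591, -0.0437,  0.2133]), np.float64(0.0024418046449172872))
pen [ 0.5612 -0.0134  0.213 ] [ 0.4388 -0.0504  0.213 ] [ 0.5    -0.0319  0.213 ] 0.1278124333072238 yaw -163.16173107796533
(array([ 0.5615, -0.014 ,  0.2161]), np.float64(0.001775802865680257)) (array([ 0.4387, -0.0504,  0.2157]), np.float64(0.00014912662621709814))
red -174.62637416952208 0.05828384218368745
```

The measurements agree with each other: arm height 0.235, ball radius 58.3 mm, pen length 128 mm, stud at (0.569, -0.100). The gap is about 10 mm. First I raise the tool and travel to above the pen.

```bash
python3 -m inch '[[[-1.2,-1.2,-3.5,0,0,0,130],[-3.6,-3.5,-6,0,0,0,130],[-6.2,-6,-8,0,0,0,130],[-9,-8.7,-8,0,0,0,130],[-12,-11.5,-8,0,0,0,130]]]'
python3 -m inch '[[[-2.7,-2.6,0,0,0,0,130],[-5.4,-5.2,0,0,0,0,130],[-8,-7.6,0,0,0,0,130],[-10.6,-10.1,0,0,0,0,130],[-13,-12.4,0,0,0,0,130]]]'
python3 -m inch '[[[-2.6,-2.5,0,0,0,0,130],[-5.2,-5,0,0,0,0,130],[-7.8,-7.4,0,0,0,0,130],[-10.4,-9.9,0,0,0,0,130],[-13,-12.4,0,0,0,0,130]]]'
python3 -m inch '[[[-2.6,-2.5,0,0,0,-6.6,130],[-5.2,-5,0,0,0,-13.2,130],[-7.6,-7.2,0,0,0,-19.8,130],[-9.6,-9,0,0,0,-26.4,130],[-10.9,-10.4,0,0,0,-33,130]]]'
python3 -c "
from rig import sensors;s=sensors.sense();print(s['tcp_pos'],s['orientation'],s['opening'])"
```

```text
t: 0.52
tcp_pos: [0.2434, 0.4081, 0.3006]
orientation: [179.8, 0.1, 164.0]
contact_force: [1.5, -0.3, 0.2]
opening: 0.0643
grasp_force: 0.0
t: 0.93
tcp_pos: [0.3336, 0.2516, 0.2993]
orientation: [-180.0, -0.0, 163.9]
contact_force: [-0.1, 0.3, 0.1]
opening: 0.0463
grasp_force: 0.0
t: 1.35
tcp_pos: [0.4241, 0.0967, 0.2993]
orientation: [180.0, -0.0, 163.9]
contact_force: [1.1, -0.5, -0.2]
opening: 0.0461
grasp_force: 0.0
t: 1.77
tcp_pos: [0.5009, -0.0342, 0.2987]
orientation: [-180.0, -0.0, -162.9]
contact_force: [0.5, -0.1, 0.5]
opening: 0.0463
grasp_force: 0.0
[ 0.50091417 -0.03416895  0.29871801] [-1.79990162e+02 -3.61194883e-02 -1.62873783e+02] 0.04627716769727546
```

```bash
python3 -m inch '[[[0,0,2,0,0,0,130],[0,0,4,0,0,0,130],[0,0,6,0,0,0,130],[0,0,7.1,0,0,0,130],[0,0,7.7,0,0,0,130]]]'
python3 -m inch '[[[0,0,0,0,0,0,255],[0,0,0,0,0,0,255],[0,0,0,0,0,0,255],[0,0,0,0,0,0,255],[0,0,0,0,0,0,255]]]' 10
```

```text
t: 2.18
tcp_pos: [0.4984, -0.0316, 0.2202]
orientation: [179.9, -0.2, -163.1]
contact_force: [-0.4, -0.5, 0.3]
opening: 0.046
grasp_force: 0.0
t: 2.6
tcp_pos: [0.5003, -0.0317, 0.2233]
orientation: [-180.0, 0.1, -163.1]
contact_force: [-0.1, -0.7, 2.1]
opening: 0.0168
grasp_force: 10.0
```

```bash
python3 -m inch '[[[0,0,-1,0,0,0,255],[0,0,-3,0,0,0,255],[0,0,-5.5,0,0,0,255],[0,0,-7.5,0,0,0,255],[0,0,-9,0,0,0,255]]]'
python3 -m inch '[[[-0.7,2,0,0,0,0,255],[-2,5.5,0,0,0,0,255],[-3.4,9.2,0,0,0,0,255],[-4.8,13,0,0,0,0,255],[-6.2,16.8,0,0,0,0,255]]]'
python3 -m inch '[[[-1.4,3.8,0,0,0,2.4,255],[-2.8,7.6,0,0,0,4.8,255],[-4.2,11.4,0,0,0,7.2,255],[-5.8,15.5,0,0,0,9.6,255],[-6.8,18.4,0,0,0,12,255]]]'
python3 -m inch '[[[0,0,2,0,0,0,255],[0,0,5,0,0,0,255],[0,0,8.5,0,0,0,255],[0,0,12,0,0,0,255],[0,0,15,0,0,0,255]]]'
python3 -c "
from h import *
cv2.imwrite('pics/t1.png',cams.camera('top')[100:260,80:300,::-1]);s=sensors.sense();print(s['tcp_pos'],s['orientation'],s['opening'],s['grasp_force'])"
```

```text
t: 3.02
tcp_pos: [0.5004, -0.0318, 0.3155]
orientation: [-179.9, 0.2, -163.1]
contact_force: [0.1, 0.9, -0.3]
opening: 0.0167
grasp_force: 10.0
t: 3.43
tcp_pos: [0.5103, 0.1486, 0.3138]
orientation: [-180.0, 0.1, -163.1]
contact_force: [0.8, -0.2, -0.4]
opening: 0.0168
grasp_force: 10.0
t: 3.85
tcp_pos: [0.5217, 0.3461, 0.3134]
orientation: [179.9, 0.1, -175.1]
contact_force: [0.2, -0.3, 0.2]
opening: 0.0167
grasp_force: 10.0
t: 4.27
tcp_pos: [0.5214, 0.343, 0.1614]
orientation: [-180.0, 0.0, -175.1]
contact_force: [0.2, 0.5, 0.0]
opening: 0.0171
grasp_force: 10.0
[0.51796897 0.34109351 0.1551428 ] [-179.7476445    -0.62243707 -175.07615293] 0.01653222424869256 9.984042057185434
```

```bash
python3 -m inch '[[[0,0,3,0,0,0,255],[0,0,6.5,0,0,0,255],[0,0,9.5,0,0,0,255],[0,0,11.5,0,0,0,255],[0,0,12.8,0,0,0,255]]]'
python3 -m inch '[[[0,0,0.4,0,0,0,255],[0,0,0.7,0,0,0,255],[0,0,0.8,0,0,0,255],[0,0,0.8,0,0,0,255],[0,0,0.8,0,0,0,255]]]'
```

```text
t: 4.73
tcp_pos: [0.5214, 0.3427, 0.0335]
orientation: [-180.0, -0.1, -175.1]
contact_force: [-0.2, 0.1, -0.6]
opening: 0.0166
grasp_force: 10.0
t: 5.15
tcp_pos: [0.5227, 0.3434, 0.0279]
orientation: [179.9, 0.1, -175.1]
contact_force: [0.2, -0.2, -0.8]
opening: 0.0165
grasp_force: 10.0
```

```bash
python3 -m inch '[[[0,0,0.2,0,0,0,255],[0,0,0.4,0,0,0,255],[0,0,0.4,0,0,0,255],[0,0,0.4,0,0,0,150],[0,0,0.4,0,0,0,130]]]'
python3 -m inch '[[[0,0,0,0,0,0,130],[0,0,0,0,0,0,130],[0,0,-1,0,0,0,130],[0,0,-3,0,0,0,130],[0,0,-6,0,0,0,130]]]'
python3 -m inch '[[[0,0,-4,0,0,0,130],[0,0,-8,0,0,0,255],[0,0,-12,0,0,0,255],[0,0,-16,0,0,0,255],[0,0,-20,0,0,0,255]]]'
```

```text
t: 5.57
tcp_pos: [0.5218, 0.3429, 0.0226]
orientation: [180.0, 0.0, -175.1]
contact_force: [0.9, -0.2, -0.6]
opening: 0.0269
grasp_force: 0.0
t: 5.98
tcp_pos: [0.52, 0.342, 0.0813]
orientation: [-179.9, -0.3, -175.1]
contact_force: [1.0, 0.1, 0.1]
opening: 0.0461
grasp_force: 0.0
t: 6.4
tcp_pos: [0.5212, 0.3426, 0.2856]
orientation: [180.0, 0.1, -175.1]
contact_force: [0.8, 0.3, 0.0]
opening: 0.0228
grasp_force: 0.0
```

```bash
python3 -m inch '[[[0,-2,0,0,0,0,255],[0,-5,0,0,0,0,255],[0,-8,0,0,0,0,255],[0,-11,0,0,0,0,255],[0,-14,0,0,0,0,255]]]'
python3 -m inch '[[[0.2,-3,0,0,0,0,255],[0.4,-6,0,0,0,0,255],[0.6,-9,0,0,0,0,255],[0.8,-12,0,0,0,0,255],[1,-15,0,0,0,0,255]]]'
python3 -m inch '[[[0,-3,0,0,0,1,255],[0.1,-6,0,0,0,2,255],[0.1,-8.8,0,0,0,3,255],[0.1,-11,0,0,0,4,255],[0.1,-11.9,0,0,0,4.9,255]]]'
python3 -m inch '[[[0,0,0,0,0,0,255],[0,0,0,0,0,0,255],[0,0,0,0,0,0,255],[0,0,0,0,0,0,255],[0,0,0,0,0,0,255]]]' 10
python3 - <<'E'
from h import *
im=cams.camera('top'); cv2.imwrite('pics/t2.png',cv2.resize(im[110:240,100:330],None,fx=3.4,fy=3.4,interpolation=cv2.INTER_CUBIC)[:,:,::-1])
print(sensors.sense()['tcp_pos'],sensors.sense()['contact_force'])
E
```

```text
t: 6.82
tcp_pos: [0.5334, 0.2022, 0.2835]
orientation: [180.0, 0.1, -175.1]
contact_force: [0.3, -0.0, -0.3]
opening: 0.0005
grasp_force: 0.0
t: 7.23
tcp_pos: [0.5362, 0.0517, 0.2834]
orientation: [-180.0, 0.1, -175.1]
contact_force: [0.4, 0.2, 0.2]
opening: 0.0006
grasp_force: 0.0
t: 7.65
tcp_pos: [0.5458, -0.0684, 0.2832]
orientation: [-179.9, 0.0, 179.8]
contact_force: [0.1, -0.4, -0.1]
opening: 0.0006
grasp_force: 0.0
t: 8.07
tcp_pos: [0.5458, -0.0643, 0.2826]
orientation: [180.0, 0.0, -179.9]
contact_force: [0.1, -0.4, 0.7]
opening: 0.0005
grasp_force: 0.0
[ 0.54579199 -0.06443758  0.28257411] [ 0.36003778 -0.8191581   0.73853284]
```

View pics/t2.png

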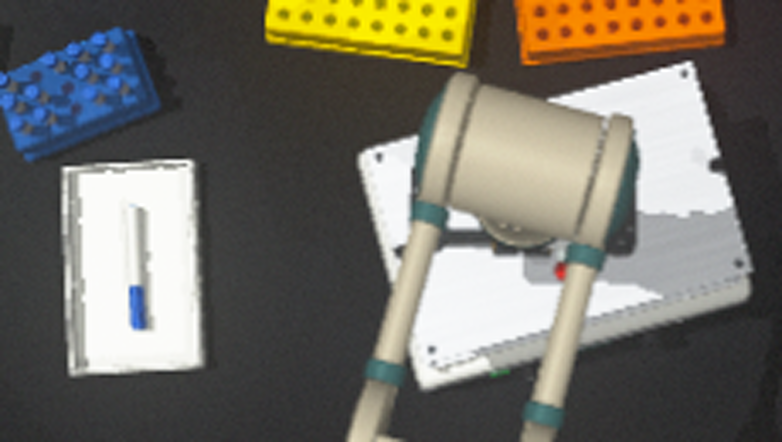

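The pen lies in the middle of the tray, which spans about (65–200, 160–375) in the picture. Now I lower the closed tip into the gap and start pushing.

```bash
python3 -m inch '[[[0,0,2,0,0,0,255],[0,0,3.8,0,0,0,255],[0,0,5,0,0,0,255],[0,0,5.7,0,0,0,255],[0,0,6.1,0,0,0,255]]]'
python3 -m inch '[[[-0.5,0.3,0,0,0,0,255],[-1,0.5,0,0,0,0,255],[-1.4,0.6,0,0,0,0,255],[-1.9,0.65,0,0,0,0,255],[-2.3,0.65,0,0,0,0,255]]]'
python3 -m inch '[[[-0.65,-0.05,0,0,0,0,255],[-1.3,-0.2,0,0,0,0,255],[-1.9,-0.45,0,0,0,0,255],[-2.47,-0.8,0,0,0,0,255],[-2.47,-0.8,0,0,0,0,255]]]'
```

```text
t: 8.53
tcp_pos: [0.5454, -0.0649, 0.2205]
orientation: [180.0, -0.1, -179.9]
contact_force: [0.1, 0.9, 0.8]
opening: 0.0007
grasp_force: 0.0
t: 8.95
tcp_pos: [0.5692, -0.059, 0.222]
orientation: [-180.0, -0.0, -180.0]
contact_force: [-2.0, 0.1, 0.7]
opening: 0.0004
grasp_force: 1.0
t: 9.37
tcp_pos: [0.5955, -0.0677, 0.2213]
orientation: [180.0, 0.1, 180.0]
contact_force: [0.3, 0.0, 0.6]
opening: 0.0005
grasp_force: 0.2
```

```bash
python3 -m inch '[[[-0.55,-0.5,0,0,0,0,255],[-1,-1.1,0,0,0,0,255],[-1.35,-1.75,0,0,0,0,255],[-1.55,-2.5,0,0,0,0,255],[-1.6,-3.25,0,0,0,0,255]]]'
python3 -m inch '[[[0.2,-1.3,0,0,0,0,255],[0.8,-2.47,0,0,0,0,255],[1.73,-3.4,0,0,0,0,255],[2.9,-4,0,0,0,0,255],[4.2,-4.2,0,0,0,0,255]]]'
python3 - <<'E'
from h import *
im=cams.camera('top');side=cams.camera('side'); cv2.imwrite('pics/s3.png',cv2.resize(side[130:260,180:380],None,fx=4,fy=4,interpolation=cv2.INTER_CUBIC)[:,:,::-1])
print(sensors.sense()['tcp_pos'],sensors.sense()['contact_force'])
E
```

```text
t: 9.78
tcp_pos: [0.6102, -0.1001, 0.2214]
orientation: [180.0, 0.0, -180.0]
contact_force: [-0.2, 1.6, -0.0]
opening: 0.0005
grasp_force: 0.9
t: 10.2
tcp_pos: [0.5671, -0.1433, 0.2215]
orientation: [-179.9, 0.1, 179.9]
contact_force: [1.8, 0.1, -0.6]
opening: 0.0009
grasp_force: 1.0
[ 0.56515396 -0.1432052   0.22210512] [-0.62348599 -0.42083368  0.76444438]
```

View pics/s3.png

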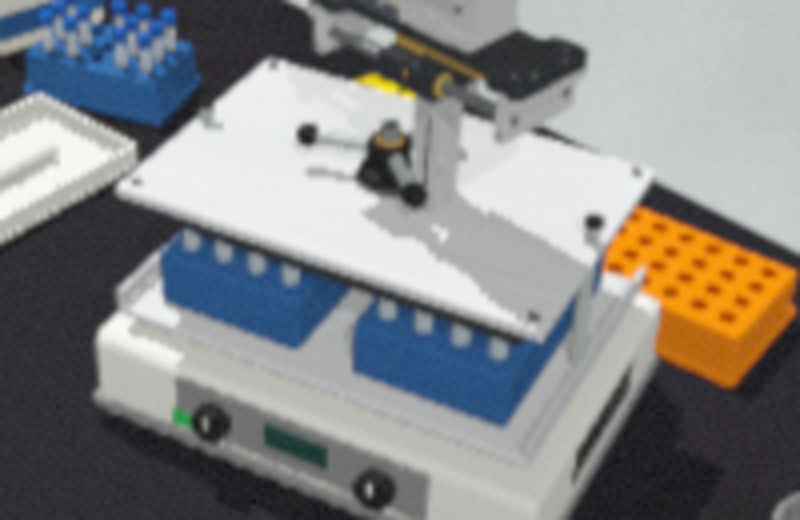

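The side view shows the finger pushing a black-balled arm, which is at about (410,190), with the nut still well above the plate. I carry on round.

```bash
python3 -m inch '[[[1.3,0.2,0,0,0,0,255],[2.47,0.8,0,0,0,0,255],[3.4,1.73,0,0,0,0,255],[4,2.9,0,0,0,0,255],[4.2,4.2,0,0,0,0,255]]]'
python3 -m inch '[[[-0.2,1.3,0,0,0,0,255],[-0.8,2.47,0,0,0,0,255],[-1.73,3.4,0,0,0,0,255],[-2.9,4,0,0,0,0,255],[-4.2,4.2,0,0,0,0,255]]]'
python3 -m inch '[[[-1.3,-0.2,0,0,0,0,255],[-2.47,-0.8,0,0,0,0,255],[-3.4,-1.73,0,0,0,0,255],[-4,-2.9,0,0,0,0,255],[-4.2,-4.2,0,0,0,0,255]]]'
```

```text
t: 10.72
tcp_pos: [0.5246, -0.0996, 0.2218]
orientation: [-179.9, 0.0, 180.0]
contact_force: [-0.2, -2.2, -1.1]
opening: 0.0005
grasp_force: 0.9
t: 11.13
tcp_pos: [0.5679, -0.0559, 0.2211]
orientation: [180.0, -0.1, -179.9]
contact_force: [-2.9, -1.3, 0.5]
opening: 0.0008
grasp_force: 1.0
t: 11.55
tcp_pos: [0.6106, -0.0983, 0.2205]
orientation: [179.8, -0.1, -179.9]
contact_force: [-0.8, 5.9, -1.0]
opening: 0.0008
grasp_force: 2.7
```

```bash
cat >> h.py <<'E'
S=np.array([.569,-.1])
def cyl(n,uv,r=.058):
    o,d=ray(n,uv); a=d[:2]@d[:2]; b=2*d[:2]@(o[:2]-S); c=(o[:2]-S)@(o[:2]-S)-r*r
    k=[(-b+s*np.sqrt(max(b*b-4*a*c,0)))/2/a for s in(-1,1)]
    return [(round(float(np.degrees(np.arctan2(*(o+d*t)[[1,0]]-0 if 0 else ((o+d*t)[1]-S[1],(o+d*t)[0]-S[0])[0:2][0:2] and np.arctan2((o+d*t)[1]-S[1],(o+d*t)[0]-S[0])) if 0 else np.arctan2((o+d*t)[1]-S[1],(o+d*t)[0]-S[0]))),1),round(float((o+d*t)[2]),4)) for t in k]
E
python3 - <<'E'
import re
s=open('h.py').read().split("    return [(round(float(np.degrees(np.arctan2(*")[0]
s+="    P=[o+d*t for t in k]\n    return [(np.degrees(np.arctan2(p[1]-S[1],p[0]-S[0])).round(1),p[2].round(4)) for p in P]  # angle deg, height\n"
open('h.py','w').write(s)
E
python3 - <<'E'
from h import *
im=cams.camera('side'); H=hsv(im); x=sensors.sense(); print(x['tcp_pos'],x['contact_force'])
red=((H[...,0]<8)|(H[...,0]>172))&(H[...,1]>140)&(H[...,2]>60); red[:,:220]=0;red[:,330:]=0;red[:140]=0;red[210:]=0
for c,a,_ in blobs(red,4): print(c,a,cyl('side',c))
print('initial',cyl('side',(263,174.2)))
cv2.imwrite('pics/s4.png',cv2.resize(im[140:240,205:335],None,fx=6,fy=6,interpolation=cv2.INTER_CUBIC)[:,:,::-1])
E
```

```text
[ 0.61094831 -0.10177213  0.22059566] [ 1.79600216 -1.26344231 -0.97001743]
(np.float64(260.0), np.float64(160.2)) 10 [(np.float64(170.5), np.float64(0.271)), (np.float64(100.5), np.float64(0.2298))]
initial [(np.float64(-177.1), np.float64(0.2339)), (np.float64(86.9), np.float64(0.1759))]
```

View pics/s4.png

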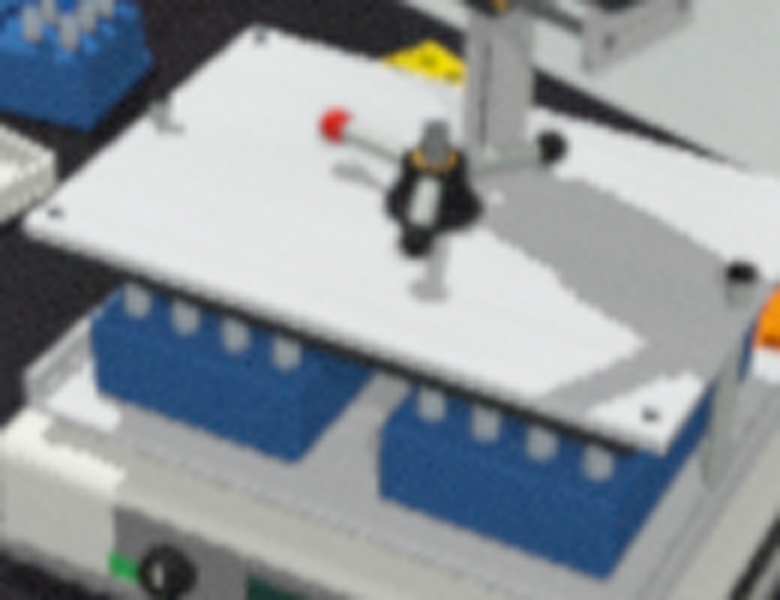

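The side view shows the red ball at (337,125), near its shadow at (355,170). The nut has turned about 445° and little gap remains. I go on in 45° steps and watch the force.

```bash
python3 -m inch '[[[0.05,-0.66,0,0,0,0,255],[0.2,-1.3,0,0,0,0,255],[0.46,-1.9,0,0,0,0,255],[0.8,-2.47,0,0,0,0,255],[1.23,-2.97,0,0,0,0,255]]]'
python3 -m inch '[[[0.5,-0.43,0,0,0,0,255],[1.07,-0.77,0,0,0,0,255],[1.67,-1.02,0,0,0,0,255],[2.31,-1.18,0,0,0,0,255],[2.97,-1.23,0,0,0,0,255]]]'
python3 -c "
from rig import cams
from h import *
im=cams.camera('side');s=sensors.sense();print(s['tcp_pos'],s['contact_force'])"
```

```text
t: 12.02
tcp_pos: [0.5995, -0.1259, 0.2217]
orientation: [179.5, 0.3, 180.0]
contact_force: [7.4, 11.0, -2.0]
opening: 0.0006
grasp_force: 4.9
t: 12.43
tcp_pos: [0.5751, -0.1401, 0.2229]
orientation: [179.8, 1.1, 179.9]
contact_force: [17.2, 6.4, -5.4]
opening: 0.0003
grasp_force: 7.5
[ 0.5729589  -0.14101121  0.22297641] [ 7.42804978  2.33949105 -2.31747833]
```

```bash
cat > press.py <<'E'
from h import *
def press(show=True):
    a=cv2.imread('pics/side0.png')[:,:,::-1]; b=cams.camera('side')
    g=lambda m:cv2.cvtColor(np.ascontiguousarray(m),cv2.COLOR_RGB2GRAY)
    P=np.array([[213.9,175.1],[313,208.7],[248,145.6],[232,229],[274,250]],np.float32)  # 3 plate screws, 2 housing knobs (reference)
    P[0]=(213.9,175.1)
    q,st,er=cv2.calcOpticalFlowPyrLK(g(a),g(b),P[:,None],None,winSize=(9,9),maxLevel=1,criteria=(3,100,1e-4))
    d=(q[:,0]-P); 
    for p,v,s in zip(P,d,st.ravel()):
        w=onz('side',p,.2045); k=(proj('side',w-[0,0,.001])-proj('side',w))
        print(p,v.round(2),s,'mm down',round(float(v@k/(k@k)),2))
    return b
E
python3 - <<'E'
from press import *
b=press()
cv2.imwrite('pics/side5.png',b[:,:,::-1])
x=sensors.sense();print(x['tcp_pos'],x['contact_force'])
H=hsv(b);red=((H[...,0]<8)|(H[...,0]>172))&(H[...,1]>120)&(H[...,2]>50); red[:,:220]=0;red[:,330:]=0;red[:140]=0;red[210:]=0
for c,a,_ in blobs(red,3): print(c,a,cyl('side',c))
E
```

```text
[213.9 175.1] [-0.57  0.3 ] 1 mm down 0.86
[313.  208.7] [-0.13  0.04] 1 mm down 0.18
[248.  145.6] [-0.13 -0.09] 1 mm down -0.34
[232. 229.] [-0.13  0.69] 1 mm down 2.11
[274. 250.] [-0.12  0.36] 1 mm down 1.1
[ 0.5721227  -0.14163865  0.22301438] [ 7.32160408  3.09805222 -0.4395283 ]
```

```bash
python3 -m inch '[[[0.66,0.05,0,0,0,0,255],[1.3,0.2,0,0,0,0,255],[1.9,0.46,0,0,0,0,255],[2.47,0.8,0,0,0,0,255],[2.97,1.23,0,0,0,0,255]]]'
python3 -m inch '[[[0.43,0.5,0,0,0,0,255],[0.77,1.07,0,0,0,0,255],[1.02,1.67,0,0,0,0,255],[1.18,2.31,0,0,0,0,255],[1.23,2.97,0,0,0,0,255]]]'
python3 -m inch '[[[-0.05,0.66,0,0,0,0,255],[-0.2,1.3,0,0,0,0,255],[-0.46,1.9,0,0,0,0,255],[-0.8,2.47,0,0,0,0,255],[-1.23,2.97,0,0,0,0,255]]]'
python3 - <<'E'
from press import *
b=press()
x=sensors.sense();print(x['tcp_pos'],x['contact_force'])
H=hsv(b);red=((H[...,0]<8)|(H[...,0]>172))&(H[...,1]>120)&(H[...,2]>50); red[:,:220]=0;red[:,330:]=0;red[:140]=0;red[210:]=0
for c,a,_ in blobs(red,3): print(c,a,cyl('side',c))
E
```

```text
t: 12.95
tcp_pos: [0.5461, -0.1339, 0.2241]
orientation: [-179.5, 1.2, 179.9]
contact_force: [13.8, -4.9, -3.8]
opening: 0.0001
grasp_force: 6.0
t: 13.37
tcp_pos: [0.5311, -0.109, 0.2242]
orientation: [-178.9, 0.8, 179.9]
contact_force: [8.3, -18.3, -3.0]
opening: 0.0007
grasp_force: 8.1
t: 13.78
tcp_pos: [0.5361, -0.0779, 0.2226]
orientation: [-179.1, -0.1, 179.9]
contact_force: [-6.4, -12.1, 2.4]
opening: 0.0004
grasp_force: 6.1
[213.9 175.1] [-0.47  1.03] 1 mm down 3.27
[313.  208.7] [-0.28  0.61] 1 mm down 2.01
[248.  145.6] [0.12 0.5 ] 1 mm down 1.78
[232. 229.] [-0.14  0.83] 1 mm down 2.53
[274. 250.] [-0.14  0.42] 1 mm down 1.27
[ 0.53703453 -0.07551124  0.22232121] [-1.4613122  -5.37996947  1.28423559]
(np.float64(283.0), np.float64(180.5)) 26 [(np.float64(-121.5), np.float64(0.224)), (np.float64(23.9), np.float64(0.1471))]
```

```bash
python3 -m inch '[[[-0.5,0.43,0,0,0,0,255],[-1.07,0.77,0,0,0,0,255],[-1.67,1.02,0,0,0,0,255],[-2.31,1.18,0,0,0,0,255],[-2.97,1.23,0,0,0,0,255]]]'
python3 -m inch '[[[-0.66,-0.05,0,0,0,0,255],[-1.3,-0.2,0,0,0,0,255],[-1.9,-0.46,0,0,0,0,255],[-2.47,-0.8,0,0,0,0,255],[-2.97,-1.23,0,0,0,0,255]]]'
python3 -m inch '[[[-0.43,-0.5,0,0,0,0,255],[-0.77,-1.07,0,0,0,0,255],[-1.02,-1.67,0,0,0,0,255],[-1.18,-2.31,0,0,0,0,255],[-1.23,-2.97,0,0,0,0,255]]]'
python3 - <<'E'
from press import *
b=press()
x=sensors.sense();print(x['tcp_pos'],x['contact_force'])
H=hsv(b);red=((H[...,0]<8)|(H[...,0]>172))&(H[...,1]>120)&(H[...,2]>50); red[:,:220]=0;red[:,330:]=0;red[:140]=0;red[210:]=0
for c,a,_ in blobs(red,3): print(c,a,cyl('side',c))
E
```

```text
t: 14.25
tcp_pos: [0.5587, -0.0628, 0.2209]
orientation: [-179.5, -1.1, 179.9]
contact_force: [-20.2, -9.9, 6.8]
opening: 0.0006
grasp_force: 9.4
t: 14.67
tcp_pos: [0.585, -0.0678, 0.2191]
orientation: [179.6, -1.5, 179.9]
contact_force: [-17.3, 8.2, 0.3]
opening: 0.0007
grasp_force: 8.2
t: 15.08
tcp_pos: [0.6022, -0.0899, 0.2188]
orientation: [178.8, -1.0, 180.0]
contact_force: [-6.9, 22.6, -3.2]
opening: 0.0003
grasp_force: 10.2
[213.9 175.1] [-0.02  1.52] 1 mm down 5.0
[313.  208.7] [-0.15  1.89] 1 mm down 5.91
[248.  145.6] [0.23 1.25] 1 mm down 4.44
[232. 229.] [-0.06  0.49] 1 mm down 1.48
[274. 250.] [-0.06  0.22] 1 mm down 0.68
[ 0.60388598 -0.09230497  0.21894322] [-2.33758751 12.79657792 -3.08346411]
(np.float64(258.3), np.float64(163.5)) 15 [(np.float64(162.1), np.float64(0.2563)), (np.float64(109.5), np.float64(0.2238))]
```

```bash
python3 -m inch '[[[0,-0.3,0,0,0,0,255],[0.05,-0.6,0,0,0,0,255],[0.1,-0.9,0,0,0,0,255],[0.15,-1.1,0,0,0,0,255],[0.15,-1.1,0,0,0,0,255]]]'
python3 -m inch '[[[0,0.5,0,0,0,0,255],[0,1.2,0,0,0,0,255],[0,2.2,0,0,0,0,255],[0,2.2,-1,0,0,0,255],[0,2.2,-3,0,0,0,255]]]'
python3 -m inch '[[[0,0,-3,0,0,0,255],[0,2,-7,0,0,0,255],[0,6,-9,0,0,0,255],[0,10,-9,0,0,0,255],[0,14,-9,0,0,0,255]]]'
python3 -m inch '[[[0,4,0,0,0,0,255],[0,8,0,0,0,0,255],[0,12,0,0,0,0,255],[0,15,0,0,0,0,255],[0,15,0,0,0,0,255]]]'
python3 - <<'E'
from press import *
b=press(); t=cams.camera('top')
x=sensors.sense();print(x['tcp_pos'],x['contact_force'])
H=hsv(b);red=((H[...,0]<8)|(H[...,0]>172))&(H[...,1]>120)&(H[...,2]>50); red[:,:220]=0;red[:,330:]=0;red[:140]=0;red[210:]=0
for c,a,_ in blobs(red,3): print(c,a,cyl('side',c))
A=cv2.resize(b[130:240,200:350],(780,572),interpolation=cv2.INTER_CUBIC)
cv2.imwrite('pics/s6.png',A[:,:,::-1]); cv2.imwrite('pics/t6.png',cv2.resize(t[110:250,80:400],None,fx=2.4,fy=2.4)[:,:,::-1])
E
```

```text
t: 15.55
tcp_pos: [0.6069, -0.1044, 0.2199]
orientation: [179.2, -0.1, -180.0]
contact_force: [1.7, 12.8, -4.2]
opening: 0.001
grasp_force: 5.5
t: 15.97
tcp_pos: [0.6066, -0.0884, 0.2504]
orientation: [180.0, -0.2, -180.0]
contact_force: [0.1, 0.1, 0.3]
opening: 0.0005
grasp_force: 0.0
t: 16.38
tcp_pos: [0.6091, 0.0499, 0.3456]
orientation: [-179.9, 0.4, 179.9]
contact_force: [0.4, 1.2, 0.9]
opening: 0.0007
grasp_force: 0.0
t: 16.8
tcp_pos: [0.6076, 0.2053, 0.3424]
orientation: [179.8, 0.1, -179.6]
contact_force: [-0.4, -1.3, 0.4]
opening: 0.0004
grasp_force: 0.0
[213.9 175.1] [0.03 1.61] 1 mm down 5.31
[313.  208.7] [-0.19  1.89] 1 mm down 5.94
[248.  145.6] [0.44 2.68] 1 mm down 9.55
[232. 229.] [-0.07  0.29] 1 mm down 0.88
[274. 250.] [-0.03  0.13] 1 mm down 0.38
[0.60807054 0.20036539 0.34234595] [ 0.11170491 -0.86348582  0.76370281]
(np.float64(263.3), np.float64(160.5)) 15 [(np.float64(-176.8), np.float64(0.2762)), (np.float64(86.7), np.float64(0.2225))]
```

View pics/s6.png

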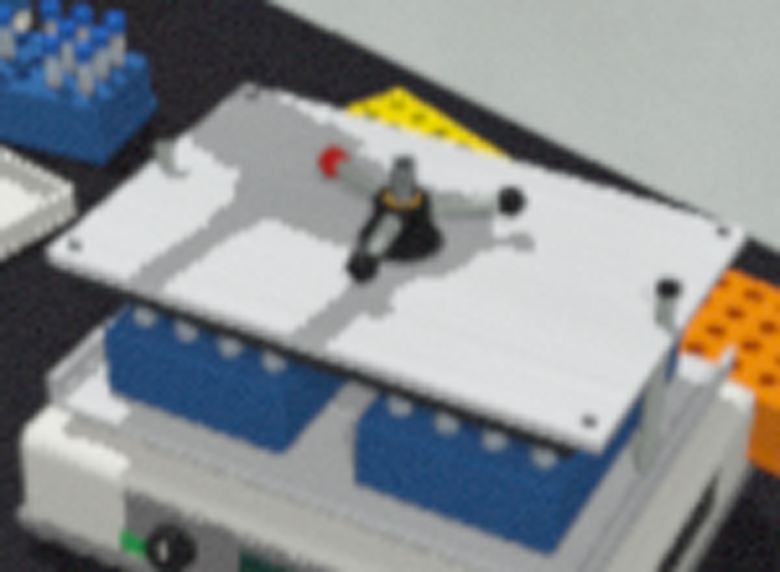

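View pics/t6.png

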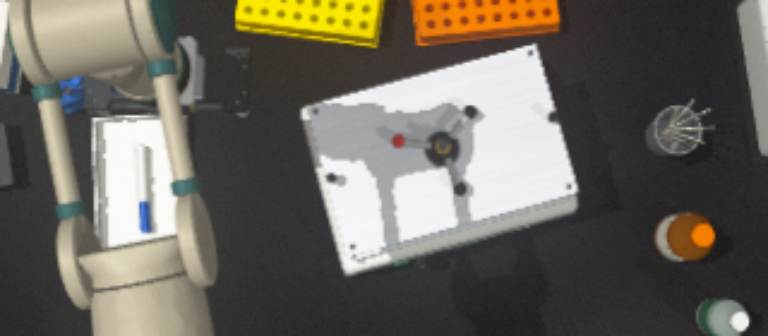

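The side view shows the nut bearing on the plate. The two unshaded screws have dropped 5.3 and 5.9 mm. The top view shows the pen flat in the tray (about (143,190)), the bystanders in view in place, and the arm clear. I am handing in.

```bash
python3 -c "
from rig import order;print(order.sign_off())"
```

```text
the job is handed in; nothing more can be done
None
```

The job is handed in at about 17 s of the 72 s: the marker lies released in the white tray, and the clamp nut is about one turn past bearing (plate pressed about 5.5 mm by the side camera, allowed range 3.7–7.8 mm). The arm was clear of everything; no verdict came back.

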